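Turn the clamp tree to its stop and hang a pipe clamp

TASK

With the closed fingers, gently turn the clamp tree anticlockwise (seen from above) until it comes up firmly against its stop pin, which brings the free yellow branch round to face the robot; lean on the stop for half a second with about 5 N and never push the tree harder than about 14 N. Then pick up the blue pipe clamp from the worktop, thread its eye onto the yellow branch, slide it gently all the way home against the black shoulder and let go, leaving the tree facing the robot and the bottles and wrench where they are.

Things in the scene. Friction and masses are not known exactly. Their poses are not given: they have to be found in the camera images.
- rack: Turning part of the clamp tree: vertical trunk, 22 mm thick, four branches at 90 degrees. Origin on the vertical turning axis at worktop level; z up; x points along the free yellow branch (level part of its direction). Light friction, 0.06 N m (under 1 N at the branch); stays where left. Starts 0.9 to 2.0 rad clockwise (from above) of its stop. Base: fixed dark disc, 150 mm wide, 14 mm high.
- rack_top (a point): Centre of the red ball (30 mm) on top of the trunk, on the turning axis, 143 mm above the worktop, where the branches meet. The other three branches (bare steel) each carry a grey clamp like the blue one, which belongs to the tree and is fixed there; its middle is 52 mm from the axis, its foot disc about 97 mm and its lug top about 192 mm above the worktop.
- rack_arm (a point): End of a small aluminium arm under the yellow branch, 63 mm from the axis, 31 mm up, turning with the tree. At the end of anticlockwise travel it meets a black stop pin on the base; the yellow branch then points back at the robot (world -x) to within about 17 degrees, differing each time: feel for it. The stop is firm, with almost no give.
- branch_tip (a point): Rounded end of the free yellow branch, on its centre line, 125 mm from the turning axis, about 161 mm above the worktop. The branch is a straight 10 mm round rod that rises outwards at 8 degrees.
- branch_root (a point): Point on the yellow branch's centre line at the outer face of its black shoulder ring (21 mm diameter), 42 mm from the turning axis, about 149 mm above the worktop. A clamp is home when the end of its eye is against this shoulder.
- clamp: Blue pipe standoff clamp standing on the worktop, 0.12 to 0.22 kg, 95 mm tall. Origin: centre of underside; z up. Foot disc 48 mm wide, 4 mm thick; 10 mm stem; eye ring 25 mm outside, 16 mm bore, 18 mm long, bore along x, both ends alike; above it a solid lug 16 mm (x) by 26 mm (y), 64 to 95 mm above the underside, to be gripped across y. Hung, its foot points down.
- clamp_eye (a point): Centre of the clamp's eye, 52 mm above its underside; axes as the clamp's.
- worktop_mark (a point): An unmarked fixed point on the worktop 0.5 m straight ahead of the robot; axes are the world's (x ahead of the robot, y left, z up).
- jug: Bystander: white bottle with blue cap, 84 mm diameter, 200 mm tall; origin at the centre of its underside.
- soap: Bystander: amber soap bottle with black cap, 60 mm diameter, 130 mm tall; origin at the centre of its underside.
- wrench: Bystander: steel wrench, 180 mm long, lying flat on the worktop; origin under its middle.
There are look-alikes about, which are no part of the job. Leave any pink, purple or red look-alike of the clamp alone.

How it is judged:
On the way:
1. the tree stands still against its stop, yellow branch facing the robot within 26 degrees, fingers leaning on it with more than 3 N, the blue clamp not yet taken (contact force between the fingers and rack above 3 N and angle between the x axis of rack and the x axis of worktop_mark, either way round below 0.45 rad and angular speed of rack below 0.08 rad/s and distance of clamp from where it was at the start of the episode below 0.02 m), for 0.2 s.
At the end, for the whole second after the job is handed in: The blue clamp hangs released and at rest on the yellow branch, eye around the branch (within 6 mm of its line) and home against the shoulder (within 5 mm), clamp within 23 degrees of upright; the tree's yellow branch still faces the robot within 26 degrees (x of clamp_eye in the frame of rack between 0.045 and 0.057 m and y of clamp_eye in the frame of rack between -0.006 and 0.006 m and z of clamp_eye in the frame of rack between 0.142 and 0.158 m and angle between clamp's own z axis and vertical below 0.4 rad and angle between the x axis of rack and the x axis of worktop_mark, either way round below 0.45 rad and linear speed of clamp below 0.03 m/s and contact force between the fingers and clamp below 0.05 N); the robot touches nothing.
It fails at once if the robot pushes the tree with more than 18 N (contact force between any of the fingers, the arm and rack above 18 N).
It fails at once if the blue clamp is forced against the tree with more than 18 N (contact force between clamp and rack above 18 N).
It fails at once if a bottle or the wrench is moved by more than 30 mm (distance of any of jug, soap, wrench from where it was at the start of the episode above 0.03 m).
It also fails if it takes over 72 s, if anything falls off the work surface, if the arm or the gripper's body presses on something with over 40 N, if the wrist force passes 120 N, or if a joint passes its speed limit or range.

ROBOT

A 7-joint arm with a two-finger parallel gripper is mounted at the origin on the work surface. World frame = base frame: x ahead of the robot, y to its left, z up, the work surface at z = 0. Lengths are in m, angles in rad, forces in N, time in s.
With the tool pointing down it reaches from about 0.35 to 0.9 m from the base axis. Payload 19.9 kg.
Tool frame: the origin (TCP) lies on the centre line of the jaws, within the pads' length; the fingertips stand 25 mm ahead of it and the grasp point (between the pads) lies 6 mm ahead of it; z points along the fingers, y is the line along which they close (so a half turn about z gives the same grasp; the last joint's range is limited). The gripper opens to 94 mm and grips with 3 to 60 N. Pads are 16 mm wide; open, the fingers measure 119 mm over their backs; the gripper's body (75 mm by 177 mm) begins 78 mm behind the grasp point.
Start: joints at [1.171, 0.417, -0.01, 1.614, 0.005, 1.111, -0.053], TCP at [0.219, -0.585, 0.207] pointing down, gripper open.
Joint ranges: [-2.81, 2.81], [-0.39, 2.02], [-1.27, 1.25], [0.06, 2.57], [-1.19, 4.33], [0.19, 2], [-2.82, 2.82]. Speed limits (rad/s): [1.89, 1.89, 2.39, 2.39, 3.01, 3.01, 3.01].

INTERFACE

Orientations are given as a unit quaternion [x, y, z, w].
In Python, from station import get_state, viewer, env gives the robot as it stands.
- The arm moves only by the shell command python3 -m crank 'ROWS' [FORCE]. ROWS is JSON, a list that holds one entry, the list of rows, each a list of 5 numbers: the shift along the world's x, y, z in m, then the turn about the world's z in rad, then the gripper's target within -1 to 1 (fully open at 1, half-way at 0, shut at -1). In form: [[[dx, dy, dz, yaw, jaw], ...]]. A call has 1 to 12 rows; each row shifts and turns the commanded pose from where the row before left it; what a row does not reach is not made up. A row lasts 1/8 s, in which the tool goes at most 62.5 mm and 10.7 degrees, less where a joint would pass 70% of its speed; a pose out of reach is approached as far as the arm can. A call with a gripper value outside its range is refused whole. The fingers move at their own pace and stop on an object; FORCE is the grip in N (left out, the last holds). Time passes only in rows, so rows that do not move let the fingers close. It gives the time, the measured TCP pose, the force, the opening and the grip force at its end, in the units of the state.
- get_state(): the state, without advancing time (a new reading comes with each control period).
- viewer.read_camera(name): name is "scene" or "top" or "wrist"; returns the picture (420x560x3 uint8, red, green, blue); there is no depth.
- viewer.camera_params(name): a dict with "K" (3x3 intrinsics, pixels), "dist" ([k1, k2, p1, p2, k3] as OpenCV has them; the pictures are not rectified), "extrinsics" (4x4, takes a point from world to camera coordinates); the wrist camera has in their place "mount" (4x4, takes a point from camera to tool coordinates, whose origin is the TCP and whose axes are the flange's). Camera axes: x right, y up, looking along -z (the intrinsics and any distortion apply to the point x, -y, -z); pixel columns grow to the right and rows downward; lengths in m; the calibration is good to about 2 mm. A picture is of the moment at which its call begins: read the wrist's pose just before it. camera_params takes no time and is no camera call.
- env.hand_in(): hands the job in; it is judged then, once.
Trained networks look in the newest picture that a camera, given by its name, has taken for a name from the list of things; names that differ only in an ending like _2 or _b are one class to them, and where a whole thing is asked for, a point or a joint stands for the part that bears it (a point fixed in the world has none). Each returns a list of dicts, best first, with "conf" (0 to 1); they miss things now and then, are a little off and sometimes report something else, mostly with a low value. They report only what shows in the picture. A call takes as long as a camera call. They do not tell look-alikes from the thing itself.
- viewer.search_frame(target, camera): "bbox" ([centre column, centre row, width, height] in pixels, round what is visible of it).
- viewer.spot_point(target, camera): "location" ([column, row] in pixels: a listed point, or the origin of a listed thing).
The state is a dict: "time_s": time; "joint_pos": joint angles; "joint_velocities": joint speeds; "effort": joint torques, N m; "tcp_pos": TCP position; "tool_rot": TCP orientation; "wrist_force": force on the tool from outside, world axes, zero at the start; "wrist_torque": the same for the moment, N m; "grip_width": finger opening in m; "grasp_force": force on a finger pad.
Only numpy, scipy, OpenCV 4.12 (cv2) and the standard library are available. Lean on these libraries where they do the work, as an engineer would, in place of code of your own. Each camera call takes 0.05 s, during which the arm holds its last target. There are 200 camera calls.

## Working session

There is one attempt and no reset: what is moved stays moved. The work goes in short steps, Python scripts to look and compute and a shell command to move; the robot and the scene stay as the last step left them, time stands still between calls to the robot, and variables do not carry over. Pictures are saved under pics/ and viewed, at most 10 in all, crops included, and the job is handed in when it is done.

```bash
mkdir -p pics; ls; cat > h.py <<'E'
import numpy as np, cv2
from station import get_state, viewer, env
from scipy.spatial.transform import Rotation as R
def cam(name):
    p=viewer.camera_params(name); K=np.array(p["K"]); d=np.array(p["dist"])
    if name=="wrist":
        s=get_state(); T=np.eye(4); T[:3,:3]=R.from_quat(s["tool_rot"]).as_matrix(); T[:3,3]=s["tcp_pos"]
        E=np.linalg.inv(T@np.array(p["mount"]))
    else: E=np.array(p["extrinsics"])
    return K,d,E
def ray(c,px):
    K,d,E=c; u=cv2.undistortPoints(np.array([[px]],float),K,d)[0,0]
    Ei=np.linalg.inv(E); v=Ei[:3,:3]@np.array([u[0],-u[1],-1]); return Ei[:3,3],v
def atz(c,px,z):
    o,v=ray(c,px); return o+v*(z-o[2])/v[2]
def proj(c,P):
    K,d,E=c; q=E[:3,:3]@np.array(P)+E[:3,3]; F=np.array([[q[0],-q[1],-q[2]]])
    return cv2.projectPoints(F,np.zeros(3),np.zeros(3),K,d)[0].ravel()
def tri(obs):
    A=np.zeros((3,3));b=np.zeros(3)
    for c,px in obs:
        o,v=ray(c,px); v=v/np.linalg.norm(v); M=np.eye(3)-np.outer(v,v); A+=M; b+=M@o
    return np.linalg.solve(A,b)
def snap(name,fn=None):
    c=cam(name); im=viewer.read_camera(name)
    if fn: cv2.imwrite("pics/"+fn,im[:,:,::-1])
    return c,im
E
python3 - <<'E'
from h import *
ims=[]
for n in ["scene","top"]:
    c,im=snap(n); ims.append(im)
    for t in ["rack_top","rack_arm","branch_tip","branch_root","clamp","clamp_eye","jug","soap","wrench","rack"]:
        r=viewer.spot_point(t,n); print(n,t,[(np.round(x["location"]).tolist(),round(x["conf"],2)) for x in r][:4])
    print(proj(c,[0.5,0,0]),proj(c,[0.5,0.1,0]))
    cv2.imwrite(f"pics/{n}0.png",im[:,:,::-1])
print(get_state())
E
```

```text
pics
scene rack_top [([309.0, 194.0], 0.82)]
scene rack_arm [([309.0, 213.0], 0.66)]
scene branch_tip [([358.0, 188.0], 0.74), ([309.0, 170.0], 0.68)]
scene branch_root [([306.0, 185.0], 0.89)]
scene clamp [([219.0, 246.0], 0.81), ([202.0, 270.0], 0.68), ([183.0, 254.0], 0.68)]
scene clamp_eye [([200.0, 254.0], 0.87), ([180.0, 247.0], 0.68), ([219.0, 238.0], 0.63), ([209.0, 270.0], 0.6)]
scene jug [([355.0, 187.0], 0.94), ([304.0, 211.0], 0.39)]
scene soap [([277.0, 308.0], 0.58)]
scene wrench [([120.0, 273.0], 0.83)]
scene rack [([303.0, 234.0], 0.56)]
[270.91881223 231.59375149] [293.54502012 218.74987283]
top rack_top [([241.0, 196.0], 0.69)]
top rack_arm [([231.0, 226.0], 0.65)]
top branch_tip [([216.0, 236.0], 0.86)]
top branch_root [([232.0, 209.0], 0.6)]
top clamp [([368.0, 221.0], 0.75), ([370.0, 192.0], 0.74), ([338.0, 237.0], 0.73), ([372.0, 251.0], 0.56)]
top clamp_eye [([342.0, 234.0], 0.77), ([378.0, 248.0], 0.72), ([370.0, 216.0], 0.62), ([372.0, 186.0], 0.51)]
top jug [([136.0, 250.0], 0.61)]
top soap [([329.0, 142.0], 0.58)]
top wrench [([433.0, 261.0], 0.97), ([135.0
[... 168 characters left out ...]
1.17149042,  0.4173875 , -0.01031491,  1.61360483,  0.00470562,
        1.11072023, -0.05299026]), 'joint_velocities': array([ 0.000592  , -0.00045524,  0.00104777,  0.00054341, -0.00099326,
        0.00082789,  0.00171867]), 'effort': array([-1.25495470e-03, -8.50992393e+01,  6.37468547e-01, -4.26265454e+01,
       -4.87808080e-02,  1.38659982e-02, -3.98031133e-06]), 'tcp_pos': array([ 0.21888548, -0.58538658,  0.2067308 ]), 'tool_rot': array([ 9.84036926e-01,  1.77964396e-01, -2.79462709e-05, -4.26482471e-05]), 'wrist_force': array([ 0.577506  ,  0.20754372, -0.69237208]), 'wrist_torque': array([ 0.04011097, -0.04759705, -0.06319982]), 'grasp_force': 0.0, 'grip_width': 0.09382434797111695}
```

View pics/scene0.png

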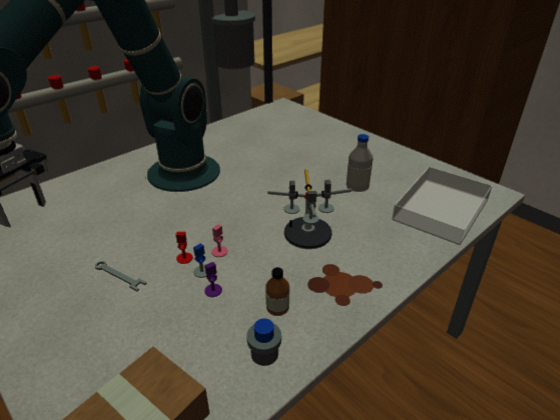

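View pics/top0.png

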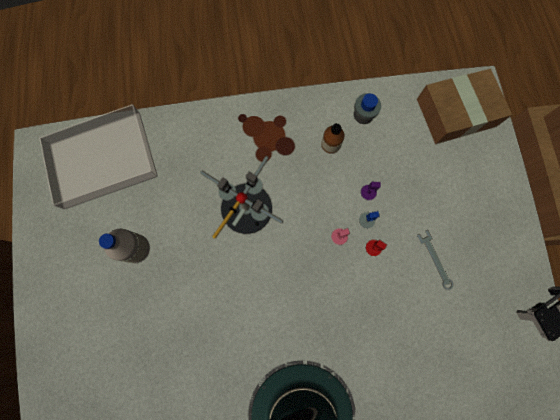

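The blue clamp at top (370,217) / scene (200,255) is the target. The look-alikes, which I leave alone, are red (375,247), pink (340,236) and purple (370,190) in the top view. The blue-capped jar is a different thing again. The yellow branch points to the lower left in top, with its tip at (216,236).

```bash
python3 - <<'E'
from h import *
s=cam("scene");t=cam("top")
top=tri([(s,(309,194)),(t,(241,196))]); print("top",top, atz(t,(241,196),.143))
tip=tri([(s,(309,170)),(t,(216,236))]); print("tip",tip, atz(t,(216,236),.161))
a=atz(t,(216,236),.161)-atz(t,(241,196),.143); print("ang",np.degrees(np.arctan2(a[1],a[0])),np.hypot(a[0],a[1]))
print("root",atz(t,(232,209),.149))
for n,sp,tp in [("blue",(200,254),(370,216)),("red",(180,247),(378,248)),("pink",(219,238),(342,234)),("purple",(209,270),(372,186))]:
    print(n,tri([(s,sp),(t,tp)]),atz(t,tp,.052))
print("jug",atz(t,(136,250),0),"soap",atz(t,(329,142),0),atz(s,(277,308),0),"wr",atz(t,(433,261),0))
im=viewer.read_camera("top"); cr=im[170:265,320:400]; a=cv2.resize(cr,None,fx=5,fy=5,interpolation=2)
im=viewer.read_camera("scene"); b=cv2.resize(im[215:310,160:235],None,fx=5,fy=5,interpolation=2)
cv2.imwrite("pics/c1.png",np.hstack([a,b])[:,:,::-1]); print(viewer.camera_params("wrist"))
E
```

```text
top [0.58785809 0.07457791 0.15157265] [0.59031673 0.07564091 0.143     ]
tip [0.49920974 0.15378325 0.16130816] [0.49405844 0.14767553 0.161     ]
ang 143.1907575085629 0.12022746663288036
root [0.55852663 0.10182491 0.149     ]
blue [ 0.50298046 -0.2632796   0.06477084] [ 0.50502169 -0.26622699  0.052     ]
red [ 0.41456905 -0.27442798  0.04158584] [ 0.4140214  -0.27164876  0.052     ]
pink [ 0.46801622 -0.17751792  0.05303653] [ 0.46660752 -0.17980887  0.052     ]
purple [ 0.58237074 -0.28521321  0.07354559] [ 0.58915179 -0.28824469  0.052     ]
jug [0.50942803 0.40932643 0.        ] soap [ 0.7554165  -0.19867046  0.        ] [ 7.47527743e-01 -2.01688965e-01  1.11022302e-16] wr [ 0.35586117 -0.43797412  0.        ]
{'K': array([[306.95398663,   0.        , 278.31410946],
       [  0.        , 306.95398663, 214.11239847],
       [  0.        ,   0.        ,   1.        ]]), 'dist': array([-0.05435848,  0.        ,  0.        ,  0.        ,  0.        ]), 'mount': array([[ 7.07206974e-04,  9.62599635e-01,  2.70927005e-01,
         7.90791254e-02],
       [ 9.99999484e-01, -8.78434677e-04,  5.10743808e-04,
        -1.09608865e-03],
       [ 7.29633479e-04,  2.70926504e-01, -9.62599760e-01,
        -1.77698804e-01],
       [ 0.00000000e+00,  0.00000000e+00,  0.00000000e+00,
         1.00000000e+00]])}
```

View pics/c1.png

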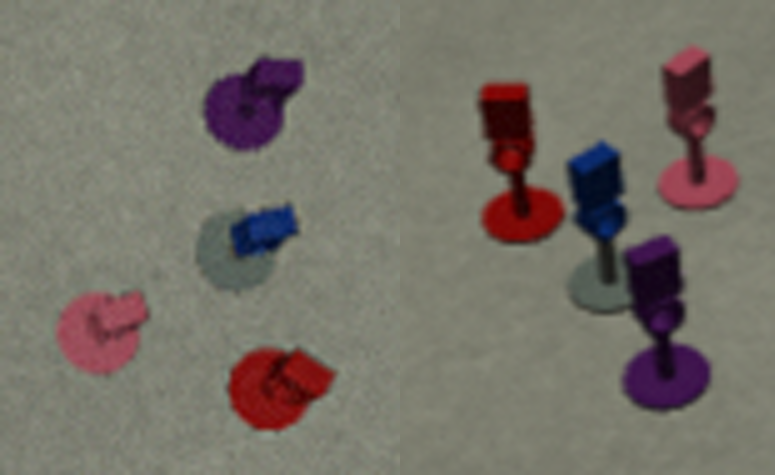

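The crop confirms it: the clamp with the blue lug and eye and the grey foot is the target, standing amid the purple, pink and red ones. I'll pass over it at height and measure its yaw from near.

```bash
python3 -m crank '[[[0,0,0.03,0,-1],[0.03,0.04,0.02,0,-1],[0.035,0.04,0.02,0,-1],[0.035,0.04,0.01,0,-1],[0.035,0.04,0.01,0,-1],[0.035,0.04,0,0,-1],[0.035,0.04,0,0,-1],[0.035,0.04,0,0,-1],[0.04,0.04,0,0,-1],[0,0,0,0,-1],[0,0,0,0,-1]]]' 20
python3 - <<'E'
from h import *
c,im=snap("wrist","w1.png"); print(proj(c,[.503,-.264,.095]))
for t in ["clamp","clamp_eye"]:
    for x in viewer.spot_point(t,"wrist"): print(t,np.round(x["location"]),round(x["conf"],2),atz(c,x["location"],0 if t=="clamp" else .052))
E
```

```text
time_s: 2.58
tcp_pos: [0.4986, -0.2658, 0.2966]
tool_rot: [0.984, 0.178, -0.0, 0.0]
wrist_force: [0.6, -0.5, -0.7]
grip_width: 0.0007
grasp_force: 0.0
[279.24215336 189.17144662]
clamp [270. 229.] 0.95 [ 0.41856484 -0.27897866  0.        ]
clamp [315. 137.] 0.84 [ 0.57991718 -0.29297853  0.        ]
clamp [219. 181.] 0.82 [ 0.46549501 -0.17797461  0.        ]
clamp [278. 179.] 0.64 [ 0.49956151 -0.26294716  0.        ]
clamp_eye [282. 188.] 0.95 [ 0.49804651 -0.27007285  0.052     ]
clamp_eye [315. 133.] 0.91 [ 0.58348549 -0.28520072  0.052     ]
clamp_eye [215. 186.] 0.79 [ 0.46767932 -0.18189608  0.052     ]
clamp_eye [262. 240.] 0.63 [ 0.4158681  -0.27014623  0.052     ]
```

View pics/w1.png

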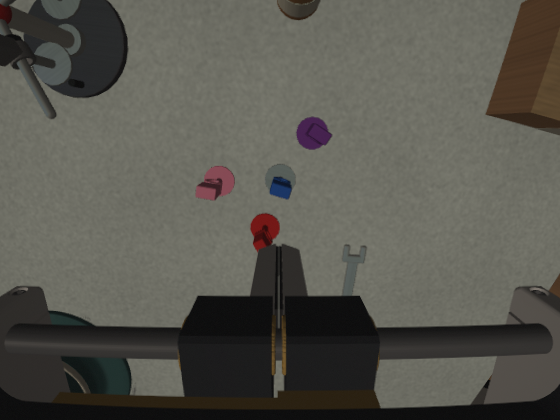

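```bash
python3 -m crank '[[[0.004,0.05,0,0,-1],[0.004,0.05,0,0,-1],[0.004,0.05,0,0,-1],[0.004,0.05,0,0,-1],[0.004,0.05,0,0,-1],[0.004,0.05,0,0,-1],[0.004,0.05,0,0,-1],[0.004,0.05,0,0,-1],[0.004,0.044,0,0,-1],[0,0,-0.04,0,-1],[0,0,0,0,-1]]]' 
python3 - <<'E'
from h import *
c,im=snap("top","t2.png"); print(get_state()["tcp_pos"],get_state()["wrist_force"],proj(c,get_state()["tcp_pos"]))
c,im2=snap("wrist")
print(proj(c,[.59,.0756,.143]),proj(c,[.494,.1477,.161]))
for t in ["rack_top","branch_tip","branch_root"]:
    for x in viewer.spot_point(t,"wrist"): print(t,np.round(x["location"]),round(x["conf"],2),atz(c,x["location"],{"rack_top":.143,"branch_tip":.161,"branch_root":.149}[t]))
cv2.imwrite("pics/w2.png",np.hstack([cv2.resize(im2,(450,338)),cv2.resize(im[130:310,120:320],(350,315))[:338] if 0 else cv2.resize(im[130:310,150:330],(338,338))])[:,:,::-1])
E
```

```text
time_s: 4.1
tcp_pos: [0.5339, 0.1774, 0.2548]
tool_rot: [0.984, 0.178, -0.002, 0.0]
wrist_force: [0.7, -0.2, 0.8]
grip_width: 0.0007
grasp_force: 0.0
[0.53474851 0.17742657 0.25663247] [-0.48461958 -0.08202969  0.14245128] [193.79939352 214.66098828]
[397.02770302 195.13305958] [293.59693143 264.17551308]
rack_top [394. 198.] 0.56 [0.58646727 0.07741266 0.143     ]
branch_root [358. 221.] 0.61 [0.553419  0.1022166 0.149    ]
branch_root [319. 205.] 0.35 [0.55491646 0.14444465 0.149     ]
```

View pics/w2.png

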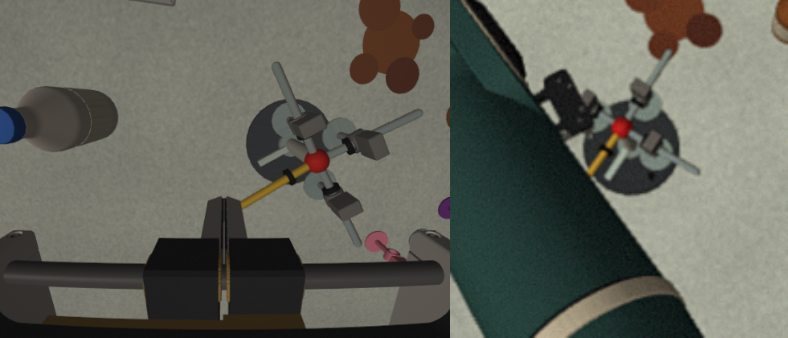

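```bash
python3 -m crank '[[[0,0,-0.03,0,-1],[0,0,-0.03,0,-1],[0,0,-0.03,0,-1],[0,0,0,0,-1],[-0.003,-0.006,0,0,-1],[-0.003,-0.006,0,0,-1],[-0.003,-0.006,0,0,-1],[-0.003,-0.006,0,0,-1],[-0.003,-0.004,0,0,-1],[0,0,0,0,-1]]]' 
python3 -m crank '[[[-0.003,-0.004,0,0,-1],[-0.003,-0.004,0,0,-1],[-0.003,-0.004,0,0,-1],[-0.003,-0.004,0,0,-1],[-0.003,-0.004,0,0,-1],[-0.003,-0.005,0,0,-1],[-0.002,-0.005,0,0,-1],[-0.002,-0.005,0,0,-1],[-0.001,-0.004,0,0,-1],[0,0,0,0,-1]]]' 
python3 - <<'E'
from h import *
c,im=snap("scene"); cv2.imwrite("pics/s3.png",cv2.resize(im[130:260,240:400],None,fx=4,fy=4)[:,:,::-1])
E
```

```text
time_s: 5.6
tcp_pos: [0.5198, 0.1503, 0.1668]
tool_rot: [0.984, 0.178, 0.0, 0.0]
wrist_force: [0.2, 0.0, 0.3]
grip_width: 0.0001
grasp_force: 0.0
time_s: 6.85
tcp_pos: [0.4969, 0.1113, 0.1667]
tool_rot: [0.984, 0.178, -0.0, 0.0]
wrist_force: [0.0, -0.2, 0.3]
grip_width: 0.0003
grasp_force: 0.0
```

View pics/s3.png

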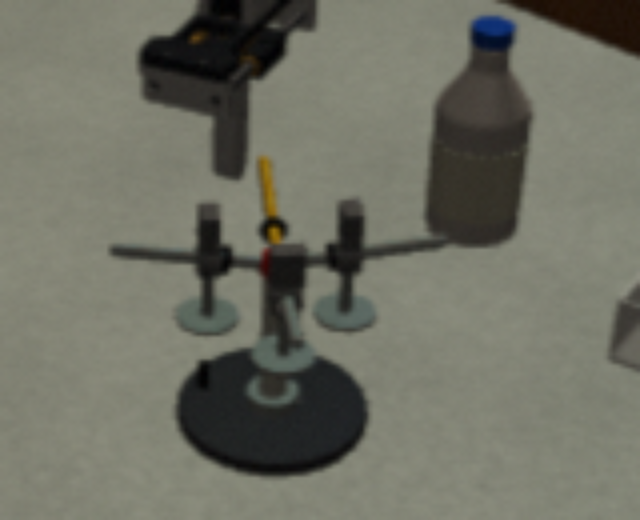

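```bash
python3 - <<'E'
from h import *
p=get_state()["tcp_pos"]; c,im=snap("scene"); print("proj tip of finger",proj(c,p-[0,0,.025]))
for t in ["rack_top","branch_tip","branch_root"]:
    for x in viewer.spot_point(t,"scene"): print(t,np.round(x["location"]),round(x["conf"],2),atz(c,x["location"],{"rack_top":.143,"branch_tip":.161,"branch_root":.149}[t]))
print([proj(c,[.59+.125*np.cos(a),.0756+.125*np.sin(a),.161]).round() for a in np.radians([120,130,140,150,160,170])], proj(c,[.59,.0756,.143]))
c,im=snap("top")
for t in ["rack_top","branch_tip","branch_root"]:
    for x in viewer.spot_point(t,"top"): print(t,np.round(x["location"]),round(x["conf"],2),atz(c,x["location"],{"rack_top":.143,"branch_tip":.161,"branch_root":.149}[t]))
c,im=snap("wrist")
for t in ["rack_top","branch_tip","branch_root"]:
    for x in viewer.spot_point(t,"wrist"): print(t,np.round(x["location"]),round(x["conf"],2),atz(c,x["location"],{"rack_top":.143,"branch_tip":.161,"branch_root":.149}[t]))
cv2.imwrite("pics/w4.png",im[:,:,::-1])
E
```

```text
proj tip of finger [296.33331766 180.34773357]
rack_top [309. 193.] 0.66 [0.57335607 0.08886679 0.143     ]
branch_tip [308. 172.] 0.55 [0.50875868 0.15144686 0.161     ]
branch_root [306. 186.] 0.69 [0.55061341 0.10115704 0.149     ]
[array([320., 171.]), array([313., 170.]), array([306., 170.]), array([299., 170.]), array([293., 171.]), array([286., 173.])] [309.82529545 196.55027537]
rack_top [243. 196.] 0.74 [0.59014609 0.07074306 0.143     ]
branch_root [370. 216.] 0.62 [ 0.49047936 -0.24034517  0.149     ]
rack_top [383. 142.] 0.77 [0.58622597 0.07462747 0.143     ]
branch_tip [213. 242.] 0.66 [0.48981744 0.15501913 0.161     ]
branch_root [325. 176.] 0.55 [0.55343737 0.10238155 0.149     ]
```

View pics/w4.png

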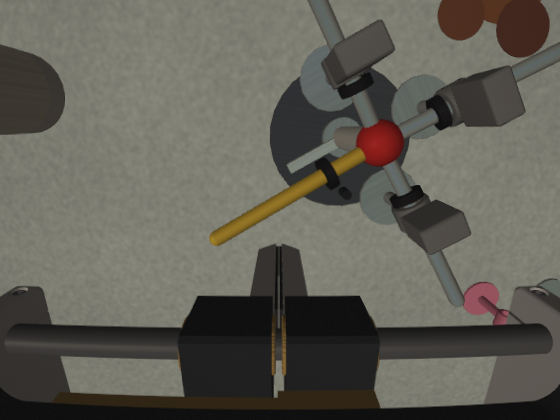

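The branch has not moved: its tip still shows at (213,240) and the ball at (380,142). The closed fingers, with tips at (280,245), now stand on its other side. They seem to have passed just over it, so the closed fingertips look to be shorter than expected. I'll check this open and closed.

```bash
python3 -m crank '[[[0,0,0.04,0,-1],[0,0,0.04,0,0],[0,0,0,0,0],[0,0,0,0,0],[0,0,0,0,0]]]' 
cat > tip.py <<'E'
from h import *
import sys
s=get_state(); c,im=snap("wrist"); T=R.from_quat(s["tool_rot"]).as_matrix()
for z in (0,.006,.025):
  print(z,[proj(c,s["tcp_pos"]+T@np.array([x,y,z])).round().tolist() for x in(-.008,.008) for y in(-s["grip_width"]/2,s["grip_width"]/2)])
a=im[190:420,130:430]
c,im=snap("scene"); print([proj(c,s["tcp_pos"]+T@np.array([0,0,z])).round().tolist() for z in (0,.006,.025)],s["tcp_pos"],s["grip_width"])
q=proj(c,s["tcp_pos"]).astype(int); b=im[q[1]-40:q[1]+40,q[0]-50:q[0]+50]; print("scene crop origin",q-[50,40],"x4")
cv2.imwrite("pics/"+sys.argv[1],np.hstack([cv2.resize(a,(400,320)),cv2.resize(b,(400,320))])[:,:,::-1])
E
python3 tip.py tip1.png
```

```text
time_s: 8.12
tcp_pos: [0.4964, 0.1114, 0.2457]
tool_rot: [0.984, 0.178, -0.001, -0.0]
wrist_force: [0.3, 0.4, -0.9]
grip_width: 0.0371
grasp_force: 0.0
0 [[251.0, 270.0], [309.0, 270.0], [250.0, 247.0], [310.0, 247.0]]
0.006 [[252.0, 266.0], [308.0, 266.0], [251.0, 243.0], [309.0, 243.0]]
0.025 [[254.0, 255.0], [306.0, 255.0], [253.0, 233.0], [307.0, 233.0]]
[[297.0, 151.0], [297.0, 152.0], [297.0, 158.0]] [0.49643372 0.11144734 0.24574052] 0.03709935582007821
scene crop origin [246 110] x4
```

View pics/tip1.png

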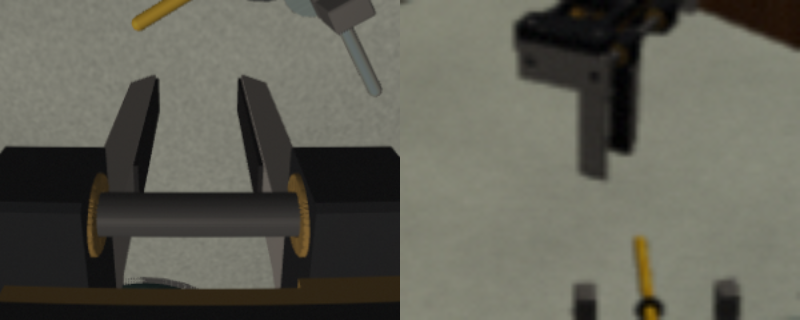

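The fingertips sit at about the reported TCP: the scene view shows them near (298,151), exactly where the TCP projects. The 25 mm ahead of it isn't there. I'll allow for that, go back to the clockwise side and push lower.

```bash
python3 -m crank '[[[0.019,0.034,0,0,-1],[0.019,0.034,0,0,-1],[0,0,0,0,-1],[0,0,-0.05,0,-1],[0,0,-0.052,0,-1],[0,0,0,0,-1],[-0.003,-0.006,0,0,-1],[-0.003,-0.006,0,0,-1],[-0.003,-0.006,0,0,-1],[-0.003,-0.006,0,0,-1],[-0.003,-0.004,0,0,-1],[0,0,0,0,-1]]]' 
python3 -m crank '[[[-0.003,-0.004,0,0,-1],[-0.003,-0.004,0,0,-1],[-0.003,-0.004,0,0,-1],[-0.003,-0.004,0,0,-1],[0,0,0,0,-1]]]' 
python3 - <<'E'
from h import *
c,im=snap("wrist")
for t in ["rack_top","branch_tip","branch_root"]:
    for x in viewer.spot_point(t,"wrist"): print(t,np.round(x["location"]),round(x["conf"],2),atz(c,x["location"],{"rack_top":.143,"branch_tip":.161,"branch_root":.149}[t]))
E
```

```text
time_s: 9.72
tcp_pos: [0.5198, 0.1513, 0.1448]
tool_rot: [0.984, 0.178, -0.0, 0.0]
wrist_force: [0.7, 0.2, 0.5]
grip_width: 0.0002
grasp_force: 0.0
time_s: 10.35
tcp_pos: [0.5077, 0.1352, 0.1447]
tool_rot: [0.984, 0.178, -0.0, 0.0]
wrist_force: [0.5, -0.4, 0.2]
grip_width: 0.0006
grasp_force: 0.0
rack_top [418. 174.] 0.7 [0.58581848 0.07755277 0.143     ]
branch_root [368. 224.] 0.76 [0.54830463 0.09466916 0.149     ]
branch_root [387. 251.] 0.21 [0.53730332 0.07621101 0.149     ]
```

```bash
python3 -m crank '[[[-0.002,-0.004,0,0,-1],[-0.002,-0.004,0,0,-1],[-0.002,-0.004,0,0,-1],[-0.002,-0.004,0,0,-1],[-0.002,-0.004,0,0,-1],[-0.0015,-0.004,0,0,-1],[-0.0015,-0.004,0,0,-1],[-0.0015,-0.004,0,0,-1],[-0.001,-0.004,0,0,-1],[-0.001,-0.004,0,0,-1],[0,0,0,0,-1]]]' 
python3 - <<'E'
from h import *
c,im=snap("wrist")
for t in ["rack_top","branch_tip","branch_root"]:
    for x in viewer.spot_point(t,"wrist"): print(t,np.round(x["location"]),round(x["conf"],2),atz(c,x["location"],{"rack_top":.143,"branch_tip":.161,"branch_root":.149}[t]))
E
```

```text
time_s: 11.92
tcp_pos: [0.4913, 0.0952, 0.1447]
tool_rot: [0.984, 0.178, -0.0, 0.0]
wrist_force: [-0.1, -0.0, -0.7]
grip_width: 0.0002
grasp_force: 0.0
branch_root [342. 194.] 0.62 [0.54325958 0.07648235 0.149     ]
```

```bash
python3 -m crank '[[[0,-0.002,0,0,-1],[0,-0.002,0,0,-1],[0,-0.002,0,0,-1],[0,-0.002,0,0,-1],[0,-0.002,0,0,-1],[0,0,0,0,-1]]]'; python3 -m crank '[[[0,-0.001,0,0,-1],[0,-0.001,0,0,-1],[0,-0.001,0,0,-1],[0,-0.001,0,0,-1],[0,0,0,0,-1]]]';
```

```text
time_s: 12.88
tcp_pos: [0.4914, 0.0854, 0.1447]
tool_rot: [0.984, 0.178, -0.0, 0.0]
wrist_force: [-0.3, -0.6, 0.2]
grip_width: 0.0007
grasp_force: 0.0
time_s: 13.5
tcp_pos: [0.4914, 0.0815, 0.1447]
tool_rot: [0.984, 0.178, 0.0, -0.0]
wrist_force: [0.2, 0.4, 0.8]
grip_width: 0.0007
grasp_force: 0.1
```

```bash
for i in 1; do python3 -m crank '[[[0,-0.001,0,0,-1],[0,-0.001,0,0,-1],[0,-0.001,0,0,-1],[0,0,0,0,-1]]]'; done; python3 -m crank '[[[0,-0.001,0,0,-1],[0,-0.001,0,0,-1],[0,0,0,0,-1]]]'
python3 - <<'E'
from h import *
c,im=snap("wrist")
for t in ["rack_top","branch_tip","branch_root"]:
    for x in viewer.spot_point(t,"wrist"): print(t,np.round(x["location"]),round(x["conf"],2),atz(c,x["location"],{"rack_top":.143,"branch_tip":.161,"branch_root":.149}[t]))
E
```

```text
time_s: 14.0
tcp_pos: [0.4913, 0.0785, 0.1447]
tool_rot: [0.984, 0.178, -0.0, -0.0]
wrist_force: [-0.5, 1.2, -0.1]
grip_width: 0.0005
grasp_force: 0.1
time_s: 14.38
tcp_pos: [0.4914, 0.0765, 0.1447]
tool_rot: [0.984, 0.178, -0.0, -0.0]
wrist_force: [0.3, -0.3, 0.6]
grip_width: 0.0005
grasp_force: 0.1
rack_top [340. 111.] 0.7 [0.58601458 0.07664939 0.143     ]
branch_root [328. 186.] 0.95 [0.54479661 0.06723777 0.149     ]
```

```bash
for i in 1; do python3 -m crank '[[[0,-0.0007,0,0,-1],[0,-0.0007,0,0,-1],[0,0,0,0,-1]]]'; done; python3 -m crank '[[[0,-0.0007,0,0,-1],[0,-0.0007,0,0,-1],[0,0,0,0,-1]]]'
```

```text
time_s: 14.95
tcp_pos: [0.4914, 0.0751, 0.1447]
tool_rot: [0.984, 0.178, -0.0, -0.0]
wrist_force: [-0.4, 0.4, 0.4]
grip_width: 0.0006
grasp_force: 0.2
time_s: 15.32
tcp_pos: [0.4914, 0.0737, 0.1447]
tool_rot: [0.984, 0.178, -0.0, -0.0]
wrist_force: [0.1, 0.4, 0.0]
grip_width: 0.0005
grasp_force: 0.2
```

```bash
python3 -m crank '[[[0,-0.0007,0,0,-1],[0,-0.0007,0,0,-1],[0,0,0,0,-1]]]'
```

```text
time_s: 15.7
tcp_pos: [0.4915, 0.0733, 0.1448]
tool_rot: [0.984, 0.178, 0.0, -0.001]
wrist_force: [0.9, 6.6, -1.3]
grip_width: 0.0007
grasp_force: 3.2
```

The stop is met, at about 6.5 N. I'll hold it there.

```bash
python3 -m crank '[[[0,0,0,0,-1],[0,0,0,0,-1],[0,0,0,0,-1],[0,0,0,0,-1],[0,0,0,0,-1],[0,0,0,0,-1]]]'
```

```text
time_s: 16.45
tcp_pos: [0.4914, 0.0733, 0.1448]
tool_rot: [0.984, 0.178, 0.0, -0.001]
wrist_force: [0.7, 6.2, -1.3]
grip_width: 0.0009
grasp_force: 3.2
```

```bash
python3 -m crank '[[[0,0.002,0,0,-1],[0,0.02,0,0,-1],[0,0,0.05,0,-1],[0,0,0.06,0,-1],[-0.03,-0.05,0,0,-1],[0,0,0,0,-1],[0,0,0,0,-1]]]'
cat > rk.py <<'E'
from h import *
H={"rack_top":.143,"branch_tip":.161,"branch_root":.149}
obs={k:[] for k in H}
for n in ["wrist","top","scene"]:
    c,im=snap(n)
    for t in H:
        for x in viewer.spot_point(t,n)[:1]:
            print(n,t,np.round(x["location"]),round(x["conf"],2),atz(c,x["location"],H[t]).round(4)); obs[t].append((c,x["location"]))
    if n=="wrist": cv2.imwrite("pics/rk.png",im[:,:,::-1])
for t in H:
    if len(obs[t])>1: print(t,tri(obs[t]).round(4))
E
python3 rk.py
```

```text
time_s: 17.32
tcp_pos: [0.4614, 0.0443, 0.2548]
tool_rot: [0.984, 0.178, 0.0, 0.0]
wrist_force: [0.5, 0.6, 0.6]
grip_width: 0.0005
grasp_force: 0.0
wrist rack_top [296.  69.] 0.83 [0.5874 0.0761 0.143 ]
wrist branch_tip [290. 123.] 0.6 [0.5423 0.0655 0.161 ]
wrist branch_root [289. 122.] 0.76 [0.543  0.0656 0.149 ]
scene rack_top [309. 194.] 0.74 [0.5804 0.0829 0.143 ]
scene branch_tip [276. 182.] 0.85 [0.4818 0.0398 0.161 ]
scene branch_root [298. 192.] 0.93 [0.5539 0.0625 0.149 ]
rack_top [0.5864 0.0761 0.149 ]
branch_tip [0.5217 0.0439 0.1775]
branch_root [0.5452 0.0674 0.1427]
```

View pics/rk.png

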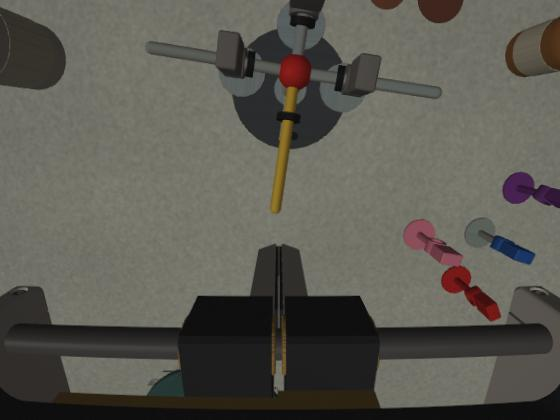

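The wrist view shows the branch tip at (276,210), the shoulder at (288,118) and the ball at (296,71). The tree faces the robot. Next is the clamp.

```bash
cat > yel.py <<'E'
from h import *
def yellow(name="wrist"):
    c,im=snap(name); h=cv2.cvtColor(im,cv2.COLOR_RGB2HSV)
    m=((h[...,0]>15)&(h[...,0]<32)&(h[...,1]>130)&(h[...,2]>60)).astype(np.uint8)
    n,l,st,_=cv2.connectedComponentsWithStats(m); k=1+np.argmax(st[1:,4]); v,u=np.nonzero(l==k)
    P=np.array([atz(c,(a,b),.143+.018*min(1,0.9)) for a,b in zip(u,v)])
    for _ in range(3):   # refine z by radius from axis along branch
        r=np.hypot(P[:,0]-.588,P[:,1]-.0758); z=.143+r*np.tan(np.radians(8)); P=np.array([atz(c,(a,b),zz) for a,b,zz in zip(u,v,z)])
    vx,vy,x0,y0=cv2.fitLine(P[:,:2].astype(np.float32),cv2.DIST_HUBER,0,.001,.001).ravel()
    if vx>0: vx,vy=-vx,-vy
    d=(P[:,:2]-[x0,y0])@[vx,vy]; 
    print(st[k],"ang",np.degrees(np.arctan2(vy,vx))%360,"outer end",np.array([x0,y0])+np.array([vx,vy])*np.percentile(d,99.5),"inner end",np.array([x0,y0])+np.array([vx,vy])*d.min(),"line y at x=.588:",y0+vy/vx*(.588-x0))
if __name__=="__main__": yellow()
E
python3 yel.py
python3 -m crank '[[[0.004,-0.05,0,0,-1],[0.004,-0.05,0,0,-1],[0.004,-0.05,0,0,-1],[0.004,-0.05,0,0,-0.2],[0.004,-0.05,0,0,-0.2],[0.004,-0.05,0,0,-0.2],[-0.002,-0.008,0,0,-0.2],[0,0,-0.03,0,-0.2],[0,0,0,0,-0.2],[0,0,0,0,-0.2]]]'
cat > cl.py <<'E'
from h import *
s=get_state();c,im=snap("wrist"); h=cv2.cvtColor(im,cv2.COLOR_RGB2HSV)
m=((h[...,0]>105)&(h[...,0]<125)&(h[...,1]>150)&(h[...,2]>50)).astype(np.uint8)
n,l,st,ce=cv2.connectedComponentsWithStats(m); print(st[1:][st[1:,4]>40])
k=1+np.argmax(st[1:,4]); bright=h[...,2]; vv=bright[l==k]; print("V pct",np.percentile(vv,[5,25,50,75,95]))
for thr in (0,np.percentile(vv,95)*.8):
    q=((l==k)&(bright>thr)).astype(np.uint8); v,u=np.nonzero(q)
    P=np.array([atz(c,(a,b),.095)[:2] for a,b in zip(u,v)])*1000
    (ctr,sz,an)=cv2.minAreaRect(P.astype(np.float32)); print("rect mm",ctr,sz,an)
for t,z in [("clamp",0),("clamp_eye",.052)]:
    for x in viewer.spot_point(t,"wrist"): print(t,np.round(x["location"]),round(x["conf"],2),atz(c,x["location"],z).round(4))
x,y,w,hh=st[k,:4]; g=im[max(0,y-12):y+hh+12,max(0,x-12):x+w+12]; cv2.imwrite("pics/cl.png",cv2.resize(g,None,fx=6,fy=6,interpolation=2)[:,:,::-1]); print(g.shape,s["tcp_pos"])
E
python3 cl.py
```

```text
[271 120  23  93 960] ang 192.01335 outer end [0.46455667 0.05078324] inner end [0.54479668 0.06785831] line y at x=.588: 0.07705198
time_s: 19.23
tcp_pos: [0.4838, -0.2631, 0.2257]
tool_rot: [0.984, 0.178, 0.0, 0.0]
wrist_force: [0.8, 1.5, 0.4]
grip_width: 0.0377
grasp_force: 0.0
[[275 176  26  26 433]]
V pct [ 58.  86. 103. 104. 105.]
rect mm (505.7348327636719, -264.41815185546875) (22.591938018798828, 25.5289363861084) 3.4351677894592285
rect mm (505.551025390625, -265.03314208984375) (22.144502639770508, 24.3221435546875) 3.5548653602600098
clamp [281. 176.] 0.88 [ 0.5018 -0.2592  0.    ]
clamp [213. 181.] 0.63 [ 0.4635 -0.1768  0.    ]
clamp [269. 233.] 0.58 [ 0.4207 -0.2712  0.    ]
clamp [324. 126.] 0.57 [ 0.5804 -0.2879  0.    ]
clamp_eye [290. 187.] 0.95 [ 0.5002 -0.2695  0.052 ]
clamp_eye [268. 249.] 0.95 [ 0.4183 -0.273   0.052 ]
clamp_eye [333. 122.] 0.78 [ 0.5846 -0.2885  0.052 ]
clamp_eye [207. 187.] 0.69 [ 0.466  -0.1794  0.052 ]
(50, 50, 3) [ 0.48381305 -0.2631322   0.22569581]
```

```bash
python3 -m crank '[[[0.017,-0.002,-0.02,0,0.05],[0,0,-0.04,0,0.05],[0,0,0,0,0.05],[0,0,0,0,0.05]]]'
cat > fit.py <<'E'
from h import *
from scipy.optimize import minimize
s=get_state();c,im=snap("wrist"); h=cv2.cvtColor(im,cv2.COLOR_RGB2HSV)
m=((h[...,0]>105)&(h[...,0]<125)&(h[...,1]>140)&(h[...,2]>35)).astype(np.uint8)
n,l,st,_=cv2.connectedComponentsWithStats(m); k=1+np.argmax(st[1:,4]); M=l==k; print(st[k])
x0,y0,w,hh=st[k,:4]; X0,Y0=x0-15,y0-15; S=6
Mc=cv2.resize(M[Y0:y0+hh+15,X0:x0+w+15].astype(np.uint8),None,fx=S,fy=S,interpolation=0)
box=np.array([[x,y,z] for x in(-.008,.008) for y in(-.013,.013) for z in(.064,.095)])
th=np.linspace(0,2*np.pi,24); eye=np.array([[x,.0125*np.cos(t),.052+.0125*np.sin(t)] for x in(-.009,.009) for t in th])
def mask(p):
    Rz=R.from_euler("z",p[2]).as_matrix(); q=np.zeros_like(Mc)
    for B in (box,eye):
        uv=np.array([proj(c,Rz@b+[p[0],p[1],0]) for b in B]); uv=(uv-[X0,Y0]+.5)*S
        cv2.fillConvexPoly(q,cv2.convexHull(uv.astype(np.int32)),1)
    return q
def cost(p): q=mask(p); return 1-(q&Mc).sum()/(q|Mc).sum()
best=[]
for yaw in np.radians([-60,-40,-20,0,20,40,60]):
    r=minimize(cost,[.501,-.265,yaw],method="Nelder-Mead",options=dict(initial_simplex=[[.501,-.265,yaw],[.508,-.265,yaw],[.501,-.258,yaw],[.501,-.265,yaw+.2]],maxiter=80))
    best.append((r.fun,r.x))
best.sort(key=lambda b:b[0])
for f,x in best[:4]: print(round(f,3),x[:2].round(4),np.degrees(x[2]).round(1))
print(s["tcp_pos"],s["grip_width"],np.degrees(2*np.arctan2(s["tool_rot"][1],s["tool_rot"][0])))
E
python3 fit.py
```

```text
time_s: 19.88
tcp_pos: [0.5009, -0.2658, 0.1664]
tool_rot: [0.984, 0.178, 0.001, 0.0]
wrist_force: [1.1, 0.7, 0.7]
grip_width: 0.0495
grasp_force: 0.0
[265 199  31  36 835]
0.14 [ 0.5014 -0.2657] 10.1
0.141 [ 0.5015 -0.2655] 9.4
0.141 [ 0.5013 -0.2655] 11.2
0.142 [ 0.5008 -0.2656] 11.6
[ 0.50093902 -0.26583266  0.16636018] 0.04945410761314419 20.502275168203393
```

```bash
python3 -m crank '[[[0,0,0,-0.17,0.05],[0,0,0,0,0.05],[0,0,-0.03,0,0.05],[0,0,-0.03,0,0.05],[0,0,-0.02,0,0.05],[0,0,-0.015,0,0.05],[0,0,0,0,0.05],[0,0,0,0,-1],[0,0,0,0,-1],[0,0,0,0,-1],[0,0,0,0,-1]]]' 25
```

```text
time_s: 21.3
tcp_pos: [0.5008, -0.2658, 0.0702]
tool_rot: [0.996, 0.094, 0.0, 0.0]
wrist_force: [0.6, -0.6, 5.1]
grip_width: 0.0268
grasp_force: 25.0
```

```bash
python3 -m crank '[[[0,0,0.01,0,-1],[0,0,0.04,0,-1],[0,0,0.05,0,-1],[0,0,0.05,0,-1],[-0.01,0.045,0,0,-1],[-0.01,0.045,0,0,-1],[-0.01,0.045,0,0,-1],[-0.01,0.045,0,0.02,-1],[-0.01,0.045,0,0,-1],[-0.011,0.045,0,0,-1],[-0.01,0.04,0,0,-1],[0,0,0,0,-1]]]'
cat > hand.py <<'E'
from h import *
s=get_state();c,im=snap("wrist"); T=R.from_quat(s["tool_rot"]).as_matrix(); print(s["tcp_pos"],s["grip_width"],s["wrist_force"])
def tp(x,y,z): return proj(c,s["tcp_pos"]+T@np.array([x,y,z])).round(1).tolist()
h=cv2.cvtColor(im,cv2.COLOR_RGB2HSV)
m=((h[...,0]>105)&(h[...,0]<125)&(h[...,1]>140)&(h[...,2]>35)).astype(np.uint8)
n,l,st,ce=cv2.connectedComponentsWithStats(m); k=1+np.argmax(st[1:,4]); print("blue",st[k],ce[k])
print("expect lug top front",tp(.008,0,-.025),"lug bottom front",tp(.008,0,.006),"eye front",tp(.009,0,.018),"eye edges",tp(.009,.0125,.018),tp(.009,-.0125,.018),"eye bottom",tp(.009,0,.0307),"foot",tp(.024,0,.068),tp(0,.024,.07),tp(0,-.024,.07))
for t in ["clamp","clamp_eye"]:
    for x in viewer.spot_point(t,"wrist")[:3]: print(t,np.round(x["location"],1),round(x["conf"],2))
for r in range(st[k,1],st[k,1]+st[k,3],3):
    u=np.nonzero(l[r]==k)[0]; print(r,u.min(),u.max(),end="; ")
print()
E
python3 hand.py; python3 yel.py
```

```text
time_s: 22.8
tcp_pos: [0.4285, 0.0469, 0.2203]
tool_rot: [0.994, 0.106, 0.0, 0.0]
wrist_force: [0.6, -0.5, -2.5]
grip_width: 0.0267
grasp_force: 25.0
[0.42850854 0.04694223 0.22027582] 0.026716307977461426 [ 0.64746152 -0.47816929 -2.47961358]
blue [ 254  230   49   59 2363] [278.64409649 260.4536606 ]
expect lug top front [280.5, 263.7] lug bottom front [280.2, 243.0] eye front [280.1, 235.2] eye edges [298.6, 235.2] [261.6, 235.2] eye bottom [280.0, 229.2] foot [279.8, 197.4] [308.1, 224.6] [251.4, 224.5]
clamp [552.4 133.4] 0.91
clamp [278.8 223. ] 0.76
clamp [497.4 243.3] 0.66
clamp_eye [471.7 210.1] 0.96
clamp_eye [280.7 249. ] 0.87
clamp_eye [524.5 259.5] 0.66
230 271 282; 233 264 292; 236 263 296; 239 262 297; 242 262 296; 245 260 296; 248 260 299; 251 259 300; 254 258 300; 257 257 301; 260 257 301; 263 256 302; 266 255 302; 269 255 302; 272 255 301; 275 255 301; 278 254 301; 281 254 299; 284 256 299; 287 281 298; 
[ 274   74   13  113 1373] ang 192.33691 outer end [0.46453782 0.05059254] inner end [0.54536767 0.06827085] line y at x=.588: 0.07759497
```

```bash
python3 -m crank '[[[0.001,-0.004,0,0,-1],[0,0,-0.018,0,-1],[0,0,-0.018,0,-1],[0,0,0,0,-1],[0,0,0,0,-1]]]'; python3 yel.py; python3 - <<'E'
from h import *
s=get_state();c,im=snap("wrist");T=R.from_quat(s["tool_rot"]).as_matrix();s0=s["tcp_pos"]
h=cv2.cvtColor(im,cv2.COLOR_RGB2HSV)
m=((h[...,0]>15)&(h[...,0]<32)&(h[...,1]>130)&(h[...,2]>60))
v,u=np.nonzero(m)
for r in range(v.max()-60,v.max()+1,6):
    w=u[v==r]; w=w[(w>200)&(w<360)]
    if len(w): print(r,w.min(),w.max(),w.mean(),end="; ")
e=s0+T@np.array([-.0004,-.0005,.0182])
d=np.array([.977,.213,-.137]); 
print("\nexpected branch line px",[proj(c,e+d*k).round(1).tolist() for k in (.036,.05,.07,.09)])
print("eye offset from tip",e-np.array([.4645,.0506,.161]))
E
```

```text
time_s: 23.62
tcp_pos: [0.4307, 0.0401, 0.1843]
tool_rot: [0.995, 0.103, 0.0, -0.0]
wrist_force: [-0.8, -0.7, -2.2]
grip_width: 0.0267
grasp_force: 25.0
[ 267   66   16  132 1929] ang 192.25432 outer end [0.46417156 0.05033712] inner end [0.54516802 0.06792956] line y at x=.588: 0.077232674
336 218 339 297.3333333333333; 342 218 339 292.75; 348 217 340 289.9; 354 216 340 283.1818181818182; 360 217 340 293.90909090909093; 366 217 340 302.07142857142856; 372 218 339 287.6666666666667; 396 332 333 332.5; 
expected branch line px [[279.0, 195.0], [278.9, 173.8], [278.7, 142.7], [278.5, 111.1]]
eye offset from tip [-0.03417354 -0.00998719  0.00519947]
```

```bash
python3 -m crank '[[[0,0.0024,0,0,-1],[0,0,0,0,-1],[0,0,0,0,-1]]]'; python3 - <<'E'
from h import *
s=get_state();c,im=snap("wrist");T=R.from_quat(s["tool_rot"]).as_matrix();s0=s["tcp_pos"]
h=cv2.cvtColor(im,cv2.COLOR_RGB2HSV)
m=((h[...,0]>15)&(h[...,0]<32)&(h[...,1]>130)&(h[...,2]>60))
v,u=np.nonzero(m); k=(v<235)&(u>200)&(u<360); u=u[k];v=v[k]
for r in range(v.min(),v.max()+1,16):
    w=u[v==r]; print(r,w.min(),w.max(),end="; ")
print(v.max())
e=s0+T@np.array([-.0004,-.0005,.0182]); d=np.array([.977,.213,-.137])
print("expected branch line px",[proj(c,e+d*k).round(1).tolist() for k in (.036,.05,.07,.09)])
print("eye offset from tip",e-np.array([.4643,.0505,.161]),s0)
E
```

```text
time_s: 24.1
tcp_pos: [0.4304, 0.0429, 0.1838]
tool_rot: [0.995, 0.104, 0.0, -0.0]
wrist_force: [-0.2, 0.3, -1.7]
grip_width: 0.0266
grasp_force: 25.0
19 278 280; 35 271 286; 51 272 286; 67 273 285; 83 272 286; 99 272 286; 115 272 286; 131 272 286; 147 273 286; 163 273 286; 179 273 286; 195 274 284; 197
expected branch line px [[279.0, 195.1], [278.9, 173.8], [278.7, 142.7], [278.6, 111.1]]
eye offset from tip [-0.03439722 -0.00724054  0.00461887] [0.43039596 0.04285192 0.18381889]
```

```bash
python3 -m crank '[[[0.0039,0.00085,-0.00055,0,-1],[0.0039,0.00085,-0.00055,0,-1],[0.0039,0.00085,-0.00055,0,-1],[0.0039,0.00085,-0.00055,0,-1],[0.0039,0.00085,-0.00055,0,-1],[0.0039,0.00085,-0.00055,0,-1],[0,0,0,0,-1]]]'; python3 -m crank '[[[0.002,0.00043,-0.00028,0,-1],[0.002,0.00043,-0.00028,0,-1],[0,0,0,0,-1]]]';  python3 -m crank '[[[0.002,0.00043,-0.00028,0,-1],[0.002,0.00043,-0.00028,0,-1],[0,0,0,0,-1]]]'
```

```text
time_s: 25.02
tcp_pos: [0.4539, 0.048, 0.1803]
tool_rot: [0.995, 0.104, -0.0, -0.0]
wrist_force: [1.0, 0.5, -2.0]
grip_width: 0.027
grasp_force: 25.0
time_s: 25.4
tcp_pos: [0.4579, 0.0488, 0.1798]
tool_rot: [0.995, 0.104, -0.0, -0.0]
wrist_force: [0.6, -0.5, -2.3]
grip_width: 0.0267
grasp_force: 25.0
time_s: 25.78
tcp_pos: [0.4619, 0.0497, 0.1793]
tool_rot: [0.995, 0.104, -0.0, -0.0]
wrist_force: [-0.6, -0.1, -2.1]
grip_width: 0.0269
grasp_force: 25.0
```

```bash
python3 -m crank '[[[0.003,0.00065,-0.00042,0,-1],[0.003,0.00065,-0.00042,0,-1],[0.003,0.00065,-0.00042,0,-1],[0.003,0.00065,-0.00042,0,-1],[0.003,0.00065,-0.00042,0,-1],[0,0,0,0,-1]]]'; python3 -m crank '[[[0.003,0.00065,-0.00042,0,-1],[0.003,0.00065,-0.00042,0,-1],[0.003,0.00065,-0.00042,0,-1],[0.003,0.00065,-0.00042,0,-1],[0.003,0.00065,-0.00042,0,-1],[0,0,0,0,-1]]]'; python3 yel.py;python3 hand.py|head -2
```

```text
time_s: 26.52
tcp_pos: [0.4769, 0.053, 0.1771]
tool_rot: [0.995, 0.104, -0.0, -0.0]
wrist_force: [-0.3, -0.3, -1.0]
grip_width: 0.0268
grasp_force: 25.0
time_s: 27.28
tcp_pos: [0.4919, 0.0562, 0.175]
tool_rot: [0.995, 0.104, -0.0, -0.0]
wrist_force: [0.4, -0.7, -1.9]
grip_width: 0.0266
grasp_force: 25.0
[ 273  168   15   72 1005] ang 191.98831 outer end [0.49761538 0.05774958] inner end [0.544026   0.06760456] line y at x=.588: 0.076942146
[0.49179096 0.05616065 0.17504087] 0.02683489967806963 [-0.04666036 -0.31810784 -1.94143389]
blue [ 254  230   49   59 2214] [278.52168022 262.23532069]
```

```bash
python3 -m crank '[[[0.003,0.00065,-0.00042,0,-1],[0.003,0.00065,-0.00042,0,-1],[0.003,0.00065,-0.00042,0,-1],[0.003,0.00065,-0.00042,0,-1],[0.003,0.00065,-0.00042,0,-1],[0,0,0,0,-1]]]'; python3 -m crank '[[[0.003,0.00065,-0.00042,0,-1],[0.003,0.00065,-0.00042,0,-1],[0.003,0.00065,-0.00042,0,-1],[0.003,0.00065,-0.00042,0,-1],[0.003,0.00065,-0.00042,0,-1],[0,0,0,0,-1]]]'; python3 yel.py
```

```text
time_s: 28.22
tcp_pos: [0.5069, 0.0595, 0.1729]
tool_rot: [0.995, 0.104, -0.0, -0.0]
wrist_force: [0.1, 0.3, -1.9]
grip_width: 0.0268
grasp_force: 25.0
time_s: 28.98
tcp_pos: [0.5219, 0.0627, 0.1708]
tool_rot: [0.995, 0.104, -0.0, -0.0]
wrist_force: [-0.6, -0.5, -2.9]
grip_width: 0.0269
grasp_force: 25.0
[274 288  13  41 518] ang 192.30258 outer end [0.46451215 0.05050055] inner end [0.49368609 0.05686286] line y at x=.588: 0.077431045
```

```bash
python3 -m crank '[[[0.0015,0.0003,-0.0002,0,-1],[0.0015,0.0003,-0.0002,0,-1],[0.0015,0.0003,-0.0002,0,-1],[0.0015,0.0003,-0.0002,0,-1],[0,0,0,0,-1]]]'; python3 -m crank '[[[0.001,0.0002,-0.0002,0,-1],[0.001,0.0002,-0.0001,0,-1],[0.001,0.0002,-0.0001,0,-1],[0,0,0,0,-1]]]'; python3 yel.py
```

```text
time_s: 29.65
tcp_pos: [0.5278, 0.0639, 0.1701]
tool_rot: [0.995, 0.104, -0.0, -0.0]
wrist_force: [0.2, -0.1, -2.3]
grip_width: 0.0266
grasp_force: 25.0
time_s: 30.15
tcp_pos: [0.5309, 0.0644, 0.1697]
tool_rot: [0.995, 0.104, -0.0, -0.0]
wrist_force: [0.6, -0.2, -2.4]
grip_width: 0.0267
grasp_force: 25.0
[274 288  13  41 524] ang 192.1057 outer end [0.47335469 0.05225336] inner end [0.5025595  0.05851737] line y at x=.588: 0.0768431
```

```bash
python3 -m crank '[[[0.001,0.0002,-0.0001,0,-1],[0.001,0.0002,-0.0001,0,-1],[0.001,0.0002,-0.0001,0,-1],[0,0,0,0,-1]]]'; python3 -m crank '[[[0.0007,0.0002,-0.0001,0,-1],[0.0007,0.0002,-0.0001,0,-1],[0,0,0,0,-1]]]'
```

```text
time_s: 30.7
tcp_pos: [0.5335, 0.065, 0.1693]
tool_rot: [0.995, 0.104, -0.0, 0.0]
wrist_force: [-3.8, -0.5, -0.6]
grip_width: 0.0265
grasp_force: 24.9
time_s: 31.08
tcp_pos: [0.5349, 0.0651, 0.1691]
tool_rot: [0.995, 0.104, -0.0, 0.0]
wrist_force: [-6.2, -3.7, 2.1]
grip_width: 0.026
grasp_force: 25.0
```

```bash
python3 -m crank '[[[0.0007,0.0001,-0.0001,0,-1],[0.0007,0.0001,-0.0001,0,-1],[0,0,0,0,-1]]]'
```

```text
time_s: 31.45
tcp_pos: [0.536, 0.0653, 0.1689]
tool_rot: [0.995, 0.104, -0.001, 0.0]
wrist_force: [-7.8, -3.2, 2.4]
grip_width: 0.026
grasp_force: 25.0
```

```bash
cat > gap.py <<'E'
from h import *
c,im=snap("wrist"); h=cv2.cvtColor(im,cv2.COLOR_RGB2HSV)
g=lambda a:' '.join(f"{x:3d}" for x in a)
for r in range(196,262,3):
    p=h[r,279]; print(r,im[r,274],im[r,279],im[r,284])
E
python3 gap.py; python3 hand.py
```

```text
196 [160 130  42] [156 124  41] [96 76 25]
199 [160 130  42] [156 123  41] [96 76 26]
202 [160 131  42] [156 123  42] [96 76 26]
205 [159 130  41] [155 123  42] [96 76 26]
208 [160 131  43] [155 122  40] [94 75 23]
211 [160 132  43] [154 122  40] [94 75 24]
214 [160 132  43] [154 121  40] [94 75 24]
217 [160 132  43] [153 121  39] [94 74 25]
220 [159 132  42] [153 121  40] [93 74 25]
223 [160 133  44] [153 120  39] [93 74 24]
226 [159 132  43] [152 120  39] [93 74 24]
229 [22 21 20] [15 15 15] [15 15 15]
232 [30 27 28] [25 24 24] [20 19 20]
235 [29 26 26] [26 24 25] [21 20 21]
238 [88 74 33] [81 64 27] [53 43 22]
241 [100  87  46] [93 77 42] [41 41 42]
244 [ 35  66 120] [ 34  62 113] [ 29  55 101]
247 [15 26 48] [15 26 47] [14 26 47]
250 [15 27 47] [15 27 48] [15 27 48]
253 [15 26 47] [17 27 48] [16 27 47]
256 [15 27 48] [15 27 47] [16 28 48]
259 [15 26 48] [15 26 48] [14 27 48]
[0.53602519 0.06525915 0.16887458] 0.025901147406076484 [-6.69182122 -3.31771184  3.05156734]
blue [ 255  236   47   51 2079] [278.06253006 263.81529582]
expect lug top front [280.5, 263.7] lug bottom front [280.2, 243.0] eye front [280.1, 235.2] eye edges [298.6, 235.2] [261.6, 235.2] eye bottom [280.0, 229.2] foot [279.8, 197.3] [308.1, 224.6] [251.4, 224.5]
clamp [454.  287.1] 0.76
clamp [276.2 223.4] 0.59
clamp [281.7 170.9] 0.58
clamp_eye [279.2 252.6] 0.83
clamp_eye [480.2 312.7] 0.61
236 263 263; 239 261 295; 242 261 295; 245 261 295; 248 259 297; 251 258 299; 254 257 299; 257 257 300; 260 256 300; 263 255 301; 266 255 301; 269 255 301; 272 255 301; 275 255 301; 278 255 301; 281 255 301; 284 255 301;
```

```bash
python3 -m crank '[[[-0.0015,-0.0003,0.0002,0,-1],[-0.0015,-0.0003,0.0002,0,-1],[0,0,0,0,-1],[0,0,0,0,-1]]]'; python3 -m crank '[[[0,0,0.001,0,-1],[0,0,0,0,-1],[0,0,0,0,-1]]]'; python3 -m crank '[[[0,0,0.001,0,-1],[0,0,0,0,-1],[0,0,0,0,-1]]]'; python3 gap.py | sed -n 9,18p; python3 hand.py|sed -n 2p
```

```text
time_s: 32.15
tcp_pos: [0.5337, 0.0651, 0.1695]
tool_rot: [0.995, 0.104, 0.0, -0.0]
wrist_force: [0.7, 0.6, -2.5]
grip_width: 0.0256
grasp_force: 25.0
time_s: 32.52
tcp_pos: [0.5336, 0.065, 0.1704]
tool_rot: [0.995, 0.104, -0.0, -0.0]
wrist_force: [0.1, 1.1, -2.2]
grip_width: 0.026
grasp_force: 25.0
time_s: 32.9
tcp_pos: [0.5335, 0.065, 0.1712]
tool_rot: [0.995, 0.104, -0.0, -0.0]
wrist_force: [0.5, 0.4, -6.6]
grip_width: 0.0259
grasp_force: 25.0
220 [160 128  41] [155 123  40] [95 76 25]
223 [99 81 27] [126  99  33] [58 47 19]
226 [30 29 28] [25 23 24] [22 22 20]
229 [30 28 28] [24 23 24] [21 21 21]
232 [31 29 28] [24 23 24] [20 19 20]
235 [159 130  41] [154 121  39] [94 74 24]
238 [159 130  41] [154 121  39] [93 74 24]
241 [48 49 46] [67 61 45] [27 33 46]
244 [ 34  63 114] [ 31  60 107] [27 52 96]
247 [16 28 48] [16 27 48] [16 27 48]
blue [ 255  234   47   53 2123] [278.00942063 263.21761658]
```

With the bore level, the eye's lower edge meets the tilted shoulder first, and pushing on swivels the clamp. So that contact was the shoulder. I'll centre the clamp, lean lightly and release.

```bash
python3 -m crank '[[[0,0,-0.0018,0,-1],[0,0,0,0,-1],[0.0008,0.0002,0,0,-1],[0.0008,0.0002,0,0,-1],[0,0,0,0,-1]]]'
```

```text
time_s: 33.72
tcp_pos: [0.5353, 0.0655, 0.1697]
tool_rot: [0.995, 0.104, 0.0, -0.0]
wrist_force: [0.4, 0.6, -2.7]
grip_width: 0.026
grasp_force: 25.0
```

```bash
python3 -m crank '[[[0.0007,0.00015,-0.0001,0,-1],[0.0007,0.00015,-0.0001,0,-1],[0,0,0,0,-1]]]'
```

```text
time_s: 34.1
tcp_pos: [0.5359, 0.0656, 0.1693]
tool_rot: [0.995, 0.104, -0.001, 0.0]
wrist_force: [-6.0, -0.9, 3.1]
grip_width: 0.0258
grasp_force: 25.0
```

```bash
python3 -m crank '[[[0,0,0,0,-0.3],[0,0,0,0,-0.1],[0,0,0,0,-0.1],[0,0,0,0,-0.1]]]' ; python3 -m crank '[[[0,0,0.02,0,-0.1],[0,0,0.03,0,-0.1],[0,0,0.04,0,-0.1],[-0.03,-0.006,0.02,0,-0.1],[-0.03,-0.006,0,0,-0.1],[-0.02,-0.004,0,0,-0.1],[0,0,0,0,-0.1],[0,0,0,0,-0.1]]]'; python3 rk.py; python3 - <<'E'
from h import *
ims=[]
for n,b in [("wrist",None),("scene",(150,230,255,375))]:
    c,im=snap(n)
    for x in viewer.spot_point("clamp_eye",n)[:4]: print(n,np.round(x["location"],1),round(x["conf"],2),atz(c,x["location"],.148).round(4))
    ims.append(cv2.resize(im[0:300,130:430] if n=="wrist" else im[140:250,250:360],(400,400)))
cv2.imwrite("pics/end.png",np.hstack(ims)[:,:,::-1])
E
```

```text
time_s: 34.6
tcp_pos: [0.5367, 0.0657, 0.1694]
tool_rot: [0.995, 0.104, 0.0, -0.0]
wrist_force: [-0.5, -0.3, 0.5]
grip_width: 0.0423
grasp_force: 0.0
time_s: 35.6
tcp_pos: [0.4572, 0.0498, 0.2796]
tool_rot: [0.995, 0.104, 0.0, -0.0]
wrist_force: [0.1, -0.2, 0.3]
grip_width: 0.0424
grasp_force: 0.0
wrist branch_tip [281. 206.] 0.58 [0.4612 0.0494 0.161 ]
wrist branch_root [283. 118.] 0.89 [0.5442 0.0645 0.149 ]
scene rack_top [311. 193.] 0.89 [0.5795 0.0923 0.143 ]
scene branch_tip [276. 176.] 0.6 [0.458 0.063 0.161]
scene branch_root [296. 188.] 0.76 [0.5365 0.0687 0.149 ]
branch_tip [0.4658 0.0519 0.1699]
branch_root [0.5432 0.0637 0.1543]
wrist [279.6 130.1] 0.94 [0.5319 0.0657 0.148 ]
wrist [441.  219.4] 0.85 [ 0.4786 -0.1219  0.148 ]
wrist [541.3 149.3] 0.67 [ 0.5726 -0.2019  0.148 ]
wrist [487.5 260.2] 0.57 [ 0.4445 -0.192   0.148 ]
scene [182.4 243.3] 0.91 [ 0.5232 -0.3212  0.148 ]
scene [209.5 275.1] 0.88 [ 0.6648 -0.3389  0.148 ]
scene [219.  239.4] 0.69 [ 0.5738 -0.2438  0.148 ]
scene [295.5 186.4] 0.55 [0.5271 0.0781 0.148 ]
```

View pics/end.png

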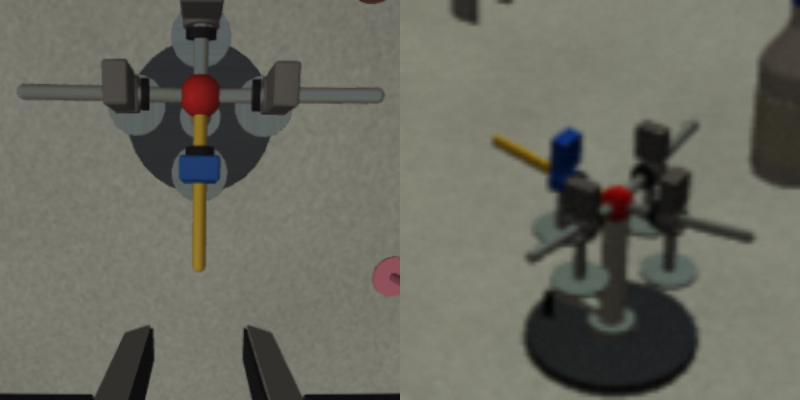

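```bash
python3 - <<'E'
from h import *
from scipy.optimize import minimize
c,im=snap("wrist"); h=cv2.cvtColor(im,cv2.COLOR_RGB2HSV)
m=((h[...,0]>105)&(h[...,0]<125)&(h[...,1]>140)&(h[...,2]>35)).astype(np.uint8)
n,l,st,_=cv2.connectedComponentsWithStats(m); k=1+np.argmax(st[1:,4]); M=l==k; print(st[k])
x0,y0,w,hh=st[k,:4]; X0,Y0=x0-15,y0-15; S=6
Mc=cv2.resize(M[Y0:y0+hh+15,X0:x0+w+15].astype(np.uint8),None,fx=S,fy=S,interpolation=0)
box=np.array([[x,y,z] for x in(-.008,.008) for y in(-.013,.013) for z in(.012,.043)])
A=np.array([.5868,.0768]); u=np.array([-.9775,-.211])
def mask(p,pitch):
    Rz=R.from_euler("zy",[np.radians(12.2),pitch]).as_matrix(); q=np.zeros_like(Mc); o=np.r_[A+u*p[0]+np.array([.211,-.9775])*p[1],.1475]
    uv=np.array([proj(c,Rz@b+o) for b in box]); uv=(uv-[X0,Y0]+.5)*S
    cv2.fillConvexPoly(q,cv2.convexHull(uv.astype(np.int32)),1); return q
for pd in (0,4,8,-8):
    f=lambda p:1-(mask(p,np.radians(pd))&Mc).sum()/(mask(p,np.radians(pd))|Mc).sum()
    r=minimize(f,[.052,0],method="Nelder-Mead",options=dict(initial_simplex=[[.052,0],[.058,0],[.052,.004]])); print(pd,r.x.round(4),round(r.fun,3))
E
python3 yel.py
```

```text
[265 116  30  21 592]
0 [ 0.0521 -0.0009] 0.104
4 [ 0.0547 -0.0016] 0.105
8 [ 0.0571 -0.0023] 0.181
-8 [0.0483 0.0001] 0.173
[274 138  10  66 585] ang 191.64091 outer end [0.46416937 0.05218227] inner end [0.52455664 0.06462294] line y at x=.588: 0.077693194
```

The hanging clamp fits at about 52–55 mm from the axis (home is about 51), and the view shows it against the shoulder just like the grey ones. The tree is at 192°, and the gripper is clear.

```bash
python3 - <<'E'
from station import env
print(env.hand_in())
E
```

```text
the job is handed in; nothing more can be done
None
```

I handed the job in without seeing the verdict: I turned the tree to its stop and leaned on it for over half a second at about 6 N, and the blue clamp now hangs released on the yellow branch at the black shoulder, with its eye about 52–55 mm from the axis by camera (limit 57).

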